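Peel the top compartment tray off the clipped stack and hold it out for filling

ROBOT

A 6-joint arm with a two-finger parallel gripper is mounted at the origin on a cart in front of the work surface, level with it; the furniture and walls round the work are solid. World frame = base frame: x ahead of the robot, y to its left, z up, the work surface at z = 0. Lengths are in m, angles in rad, forces in N, time in s.
With the tool pointing down it reaches from about 0.325 to 0.9 m from the base axis. Payload 6.1 kg.
Tool frame: the origin (TCP) lies on the centre line of the jaws, within the pads' length; the fingertips stand 25 mm ahead of it and the grasp point (between the pads) lies 6 mm ahead of it (r.nose_length is the distance from the TCP to the fingertips, in m); y points along the fingers, x is the direction in which the jaws open and shut, and the axes are right-handed (so a half turn about y gives the same grasp; the last joint's range is limited). The gripper opens to 87 mm and grips with 3 to 60 N. Pads are 19 mm wide; open, the fingers measure 117 mm over their backs; the gripper's body (75 mm by 190 mm) begins 51 mm behind the grasp point.
Start: joints at [1.033, 0.22, 1.526, -0, 1.395, -0.126], TCP at [0.25, 0.573, 0.248] pointing down, gripper open.
Joint ranges: [-2.98, 2.98], [-0.91, 2.08], [0.09, 2.57], [-1.24, 4.39], [0.2, 2.65], [-2.68, 2.68]. Speed limits (rad/s): [2.57, 2.57, 3.01, 3.14, 3.14, 3.14].

INTERFACE

Orientations are given as a unit quaternion [w, x, y, z].
In Python, from workcell import state, cams, hand_in, r gives the robot as it stands.
- The arm moves only by the tool move_arm, never from a script. Its argument "rows" is a list of rows, each a list of 5 numbers: the finger opening in m, from 0 to 0.087, then the shift along the world's x, y, z in m, then the turn about the world's z in degrees. In form: [[claw, tx, ty, tz, yaw], ...]. A call has 1 to 12 rows; each row is the pose to reach, as a shift and turn from the pose commanded when the call began; what a row does not reach only later rows make up. A row lasts 1/10 s, in which the tool goes at most 50 mm and 8.59 degrees, less where a joint would pass 70% of its speed; a pose out of reach is approached as far as the arm can. A call with a gripper value outside its range is refused whole. The fingers move at their own pace and stop on an object; "newtons" is the grip in N (left out, the last holds). Time passes only in rows, so rows that repeat a pose let the fingers close. It gives the time, the measured TCP pose, the force and the opening at its end, in the units of the state.
- state(): the state, without advancing time (a new reading comes with each control period).
- cams.read_camera(name): name is "side" or "top"; returns the picture (400x640x3 uint8, blue, green, red); there is no depth.
- cams.get_calibration(name): a dict with "vertical_fov" (degrees; the focal length in pixels is half the picture's height over the tangent of half this angle, whatever the lens; pixels are square), "cx", "cy" (the principal point, pixels), "k1" (the pictures are not rectified: a ray, as slopes to the right and down, at radius r is drawn at 1 + k1 r^2 times it, then the intrinsics apply), "cam_to_world" (4x4, takes a point from camera to world coordinates). Camera axes: x right, y down, z forward; pixel columns grow to the right and rows downward; lengths in m; the calibration is good to about 2 mm. A picture is of the moment at which its call begins. get_calibration takes no time and is no camera call.
- hand_in(): hands the job in, once; it reports no verdict.
Trained networks look in the newest picture that a camera, given by its name, has taken for a name from the list of things; names that differ only in an ending like _2 or _b are one class to them, and where a whole thing is asked for, a point or a joint stands for the part that bears it (a point fixed in the world has none). Each returns a list of dicts, best first, with "p" (0 to 1); they miss things now and then, are a little off and sometimes report something else, mostly with a low value. They report only what shows in the picture. A call takes as long as a camera call.
- cams.search_frame(name, camera): "position" ([x, y, z] in m, in world coordinates, good to about 4 mm: the middle of the surface that is visible of it).
- cams.pinpoint(name, camera): "position" ([x, y, z] in m, in world coordinates, good to about 4 mm: a listed point, or the origin of a listed thing).
The state is a dict: "t": time; "q": joint angles; "qvel": joint speeds; "effort": joint torques, N m; "tool_pos": TCP position; "tool_rot": TCP orientation; "force": force on the tool from outside, world axes, zero at the start; "moment": the same for the moment, N m; "gripper_width": finger opening in m.
Only numpy, scipy, OpenCV 4.12 (cv2) and the standard library are available. Lean on these libraries where they do the work, as an engineer would, in place of code of your own. Each camera call takes 0.05 s, during which the arm holds its last target. There are 200 camera calls.

TASK

I want to sort today's finds into the white tray on top of the nested stack: first clear the rock dust out of its corner seam by holding the black rubber blower still for about a second with its nozzle a few centimetres from the gap under the top tray's corner ear and pointing into that gap, then lay the blower back down on bare worktop and let it go. The trays are snapped together, so take the top tray by the upright lug on that ear and peel it off, lifting that corner first while the opposite corner stays down, so that the grey tray below stays clipped in the stack. Finish while still holding the tray out to me by its lug, level and right way up, centred a hand's length or so above the purple notebook, and leave the small specimens and the notebook where they are.

Things in the scene. Friction and masses are not known exactly. Their poses are not given: they have to be found in the camera images.
- top_tray: white plastic compartment tray on top of the nested stack, 190 x 136 x 24 mm, about 90 g; origin at the centre of its underside, 36 mm above the worktop at first; x along its long side, z up. From its (+x,+y) corner a flat ear 28 mm wide, its top 24 mm above the origin, sticks out diagonally, 35.6 degrees from +x towards +y, to 150 mm from the origin; on it stands the grip lug
- grip_lug (a point): middle of the top tray's grip lug: a block 24 mm long (along the ear's direction, 35.6 degrees from the tray's +x towards +y), 10 mm thick across, 17 mm tall on the ear; this point is 133 mm from the tray's origin and 8 mm above the ear's flat top, which is 9 mm wider than the lug on each side, so fingertips stop above it. Axes as the tray's
- seam (a point): the gap under the outer end of the top tray's ear, 148 mm from the tray's origin along the ear's direction, 3 mm below the ear, 55 mm above the worktop: the blower's target. It is open to the outside of the stack, from the ear's end and from its sides
- far_corner (a point): the top tray's corner diagonally across from the lug, on the underside of its rim, 112 mm from the tray's origin, 22 mm above it: the corner about which the tray is peeled up. When the tray has been turned up about it by 0.12 rad, lifting it on takes hardly any force
- second_tray: grey tray under the top one, same shape, turned half round (its own ear and lug at the far corner, 12 mm lower); origin centre of underside, 24 mm above the worktop. Four snap clips on its rim reach over the top tray's rim and let go one by one when the lug's corner is lifted first (about 5 N at the lug; 7 N or more straight up). Loose, but held in the stack by stronger clips of its own
- lower_trays: the two lowest trays of the stack (grey, white), which stand fast on the worktop; origin under the stack's centre, on the worktop
- blower: black rubber dust blower lying on the worktop, 100 mm long, 60 g; round bulb 47 mm thick on the -x half, thickest 16 to 32 mm behind the origin, tapering to a thin nozzle that points to +x. Origin on the worktop under the middle of its length, x along it towards the nozzle's tip; its axis runs 24 mm above the origin. It stands on a small flat under the bulb, so it stays where it is laid level
- nozzle_tip (a point): the tip of the blower's nozzle, at [50, 0, 24] mm of the blower; it blows along the blower's +x
- notebook: closed purple notebook lying on the worktop, 210 x 152 mm, 14 mm thick; origin at the centre of its underside, x along its long side
- petri_dish: clear dish with grains, 60 mm wide, 13 mm high, loose, to be left alone; origin at the centre of its underside
- card_tray: white card tray with crystals, 40 x 44 x 18 mm, loose, to be left alone; origin at the centre of its underside
- crystal_box: small clear specimen box with a black base, 32 x 29 x 35 mm, loose, to be left alone; origin at the centre of its underside
- stone_box: small clear specimen box with a white base, 43 x 40 x 24 mm, loose, to be left alone; origin at the centre of its underside

How it is judged:
On the way, in this order (a step that is already met when the one before it is completed fails the run):
1. the blower is held still with its nozzle tip 12 to 95 mm from the gap under the top tray's ear and its axis passing within 22 mm of it to either side and up or down (x of seam in the frame of blower between 0.062 and 0.145 m and y of seam in the frame of blower between -0.022 and 0.022 m and z of seam in the frame of blower between 0.0017 and 0.0457 m and linear speed of blower below 0.05 m/s and contact force between the fingers and blower above 0.5 N), for 0.6 s.
2. the blower lies on the bare worktop again, let go (height (world z) of blower between -0.008 and 0.008 m and contact force between the fingers and blower below 0.1 N and linear speed of blower below 0.03 m/s), for 0.2 s.
3. the lug's corner of the top tray is lifted at least 12 mm while its opposite corner is still down (risen less than 6 mm) (z of grip_lug in the frame of second_tray above 0.056 m and z of far_corner in the frame of second_tray below 0.04 m and contact force between the fingers and top_tray above 0.5 N), for 0.1 s.
At the end, for the whole second after the job is handed in: The fingers hold the top tray by its lug, at rest, upright and level within 0.22 rad, centred within 70 mm over the notebook, underside 70 to 300 mm above the worktop, clear of the notebook; the blower lies let go on bare worktop; the second tray is seated (under 6 mm up, 8 mm aside) (all of step 2 and contact force between the fingers and top_tray above 0.3 N and distance between the grasp point and grip_lug below 0.045 m and height (world z) of top_tray between 0.07 and 0.3 m and angle between top_tray's own z axis and vertical below 0.22 rad and horizontal distance between top_tray and notebook below 0.07 m and linear speed of top_tray below 0.03 m/s and contact force between top_tray and notebook below 0.1 N and z of second_tray in the frame of lower_trays below 0.03 m and horizontal distance between second_tray and lower_trays below 0.008 m); the arm keeps its last pose, push and grip.
It fails at once if the grey second tray comes up or out of the stack (6 mm up or 8 mm aside) (not (z of second_tray in the frame of lower_trays below 0.03 m and horizontal distance between second_tray and lower_trays below 0.008 m)).
It fails at once if one of the small specimens (petri dish, card tray, crystal box, stone box) or the notebook is pushed more than 30 mm (distance of any of petri_dish, card_tray, crystal_box, stone_box, notebook from where it was at the start of the episode above 0.03 m).
It also fails if it takes over 70 s, if anything falls off the work surface, if the arm or the gripper's body presses on something with over 40 N, if the wrist force passes 120 N, or if a joint passes its speed limit or range.

## Working session

There is one attempt and no reset: what is moved stays moved. The work goes in short steps, Python scripts to look and compute and a tool call to move; the robot and the scene stay as the last step left them, time stands still between calls to the robot, and variables do not carry over. Pictures are saved under pics/ and viewed, about 8 in all and at most 12, crops included, and the job is handed in when it is done.

Besides the shell and the picture viewer there is one more tool, called by a JSON object that holds its "op" and its "data", one argument or row to a line. move_arm: Moves the arm, as the interface text tells. Its arguments: {"type":"object","properties":{"rows":{"type":"array","items":{"type":"array","items":{"type":"number"}}},"newtons":{"type":"number"}},"required":["rows"]}

```bash
mkdir -p pics; cat > h.py <<'E'
import numpy as np, cv2
from workcell import state, cams, hand_in, r
def snap(n,f):
    im=cams.read_camera(n); cv2.imwrite('pics/'+f,im); return im
E
python3 - <<'E'
from h import *
a=snap('top','a.png');b=snap('side','b.png')
for c in('top','side'):
    for n in ['top_tray','grip_lug','seam','far_corner','second_tray','blower','nozzle_tip','notebook','petri_dish','card_tray','crystal_box','stone_box']:
        try:
            o=cams.pinpoint(n,c)[:2]
            print(c,n,[(np.round(x['position'],3).tolist(),round(x['p'],2)) for x in o])
        except Exception as e: print(n,e)
    k=cams.get_calibration(c);print(k)
s=state();print(s['t'],s['tool_pos'],s['tool_rot'],s['gripper_width'],r.nose_length)
E
```

```text
top top_tray [([0.488, 0.148, 0.039], 0.6)]
top grip_lug [([0.491, 0.016, 0.066], 0.69)]
top seam [([0.489, 0.003, 0.053], 0.91), ([0.394, -0.293, 0.026], 0.17)]
top far_corner [([0.486, 0.263, 0.056], 0.76), ([0.478, -0.125, -0.002], 0.37)]
top second_tray []
top blower [([0.445, -0.3, -0.0], 0.96), ([0.491, 0.017, 0.069], 0.65)]
top nozzle_tip []
top notebook [([0.478, -0.12, -0.0], 0.7), ([0.489, 0.005, 0.053], 0.55)]
top petri_dish [([0.618, -0.01, -0.001], 0.85), ([0.641, -0.147, -0.001], 0.74)]
top card_tray [([0.646, -0.216, -0.0], 0.72)]
top crystal_box [([0.642, -0.076, 0.003], 0.45)]
top stone_box [([0.489, 0.15, 0.036], 0.59)]
{'vertical_fov': 43.07581412355949, 'cx': 316.2604140801201, 'cy': 194.31188998003324, 'k1': -0.00043794804698774043, 'cam_to_world': array([[ 0.00598581, -0.9843453 ,  0.1761491 ,  0.3329739 ],
       [-0.99976431, -0.00956706, -0.01948857, -0.02057491],
       [ 0.02086871, -0.17599093, -0.98417056,  1.15858009],
       [ 0.        ,  0.        ,  0.        ,  1.        ]])}
side top_tray [([0.487, 0.152, 0.033], 0.58), ([0.396, -0.298, 0.026], 0.3
[... 414 characters left out ...]
0.615, -0.005, 0.005], 0.76)]
side card_tray [([0.645, -0.214, 0.006], 0.88)]
side crystal_box [([0.642, -0.072, -0.0], 0.76), ([0.647, -0.214, 0.006], 0.33)]
side stone_box [([0.644, -0.142, -0.002], 0.79)]
{'vertical_fov': 52.03569191499262, 'cx': 316.4111213175597, 'cy': 199.37003638348406, 'k1': -0.057413265632307066, 'cam_to_world': array([[ 0.99606225, -0.03422545,  0.08178394,  0.43111967],
       [-0.08563617, -0.61016202,  0.78763491, -0.77640081],
       [ 0.0229443 , -0.79153707, -0.61069029,  0.67541812],
       [ 0.        ,  0.        ,  0.        ,  1.        ]])}
1.3 [0.25015367 0.57273716 0.24756117] [-0.59165023  0.59165292  0.3872363  -0.38722715] 0.08719502219336894 0.025
```

View pics/a.png

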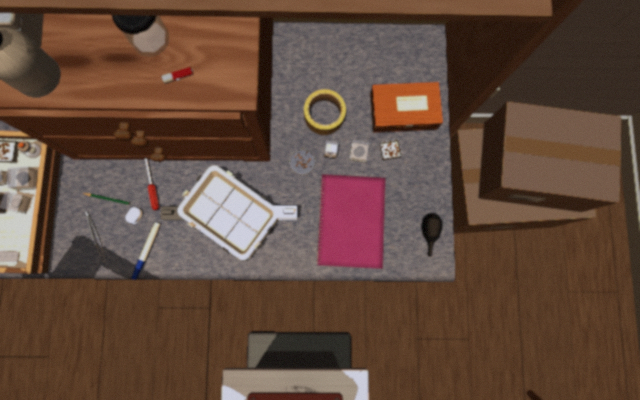

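View pics/b.png

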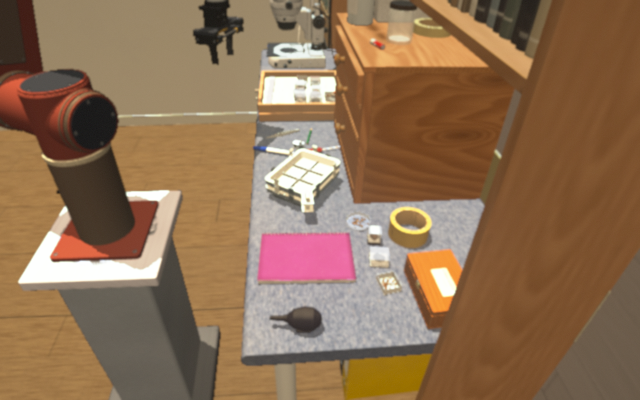

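The top view shows the blower at about (432, 225) px with its nozzle towards the robot (tip about 430, 254). The stack is at (230, 210), its lug at (288, 212) pointing to −y, and the notebook at (352, 222). The side view agrees. The network positions fit the given heights and sizes, so I'll move above the blower.

{"op": "move_arm", "data": {
  "rows": [
    [0.087,0.012,-0.048,0,3],
    [0.087,0.024,-0.096,0,6],
    [0.087,0.036,-0.144,0,9],
    [0.087,0.048,-0.192,0,12],
    [0.087,0.06,-0.24,0,15],
    [0.087,0.072,-0.288,0,18],
    [0.087,0.084,-0.336,0,21],
    [0.087,0.096,-0.384,0,21],
    [0.087,0.108,-0.432,0,21],
    [0.087,0.12,-0.48,0,21],
    [0.087,0.132,-0.528,0,21],
    [0.087,0.144,-0.576,0,21]
  ],
  "newtons": 15
}}

```text
t: 2.5
tool_pos: [0.3943, -0.0053, 0.2481]
tool_rot: [-0.511, 0.512, 0.489, -0.488]
force: [0.7, 0.5, -1.2]
gripper_width: 0.0872
```

{"op": "move_arm", "data": {
  "rows": [
    [0.087,0.012,-0.048,0,0],
    [0.087,0.024,-0.096,0,0],
    [0.087,0.036,-0.144,0,0],
    [0.087,0.048,-0.192,-0.01,0],
    [0.087,0.06,-0.24,-0.03,0],
    [0.087,0.07,-0.28,-0.05,0],
    [0.087,0.0755,-0.299,-0.09,0],
    [0.087,0.0755,-0.299,-0.13,0],
    [0.087,0.0755,-0.299,-0.13,0],
    [0.087,0.0755,-0.299,-0.13,0]
  ]
}}

```text
t: 3.5
tool_pos: [0.4692, -0.3017, 0.1174]
tool_rot: [0.512, -0.51, -0.489, 0.489]
force: [-0.0, -0.6, 0.2]
gripper_width: 0.0868
```

```bash
python3 - <<'E'
from h import *
s=state();print(s['t'],s['tool_pos'],s['tool_rot'],np.degrees(s['q']))
a=snap('top','c.png');b=snap('side','d.png')
for n in('blower','nozzle_tip'):
  for c in('top','side'):
    print(n,c,[(np.round(x['position'],3).tolist(),round(x['p'],2)) for x in cams.pinpoint(n,c)[:2]])
cv2.imwrite('pics/e.png',np.hstack([cv2.resize(a[170:290,370:470],None,fx=4,fy=4),cv2.resize(b[230:350,220:320],None,fx=4,fy=4)]))
E
```

```text
3.5 [ 0.46922079 -0.30173152  0.11742574] [ 0.51194785 -0.51041594 -0.48851443  0.48860887] [-4.08450086e+01  1.11081449e+01  1.04005882e+02  4.60520462e-03
  6.50102667e+01 -1.28254646e+02]
blower top [([0.619, -0.008, 0.002], 0.38)]
blower side [([0.448, -0.3, -0.002], 0.81)]
nozzle_tip top []
nozzle_tip side [([0.394, -0.298, 0.028], 0.7)]
```

View pics/e.png

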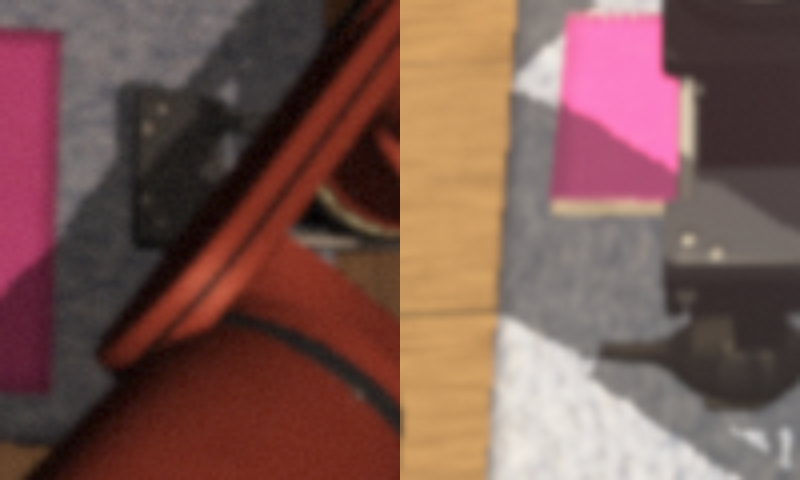

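The view shows the gripper straddling the bulb, with the nozzle free on the left at about (600, 350) of the crop. I'll descend and grip.

{"op": "move_arm", "data": {
  "rows": [
    [0.087,0,0,-0.04,0],
    [0.087,0.001,0,-0.07,0],
    [0.087,0.001,0,-0.087,0],
    [0.087,0.001,0,-0.087,0],
    [0.03,0.001,0,-0.087,0],
    [0.03,0.001,0,-0.087,0],
    [0.03,0.001,0,-0.087,0],
    [0.03,0.001,0,-0.087,0],
    [0.03,0.001,0,-0.087,0],
    [0.03,0.001,0,-0.087,0]
  ],
  "newtons": 15
}}

```text
t: 4.8
tool_pos: [0.4708, -0.3025, 0.0309]
tool_rot: [-0.511, 0.511, 0.489, -0.489]
force: [0.1, -0.6, 1.2]
gripper_width: 0.0471
```

{"op": "move_arm", "data": {
  "rows": [
    [0.03,0,0,0.04,0],
    [0.03,0,0,0.08,0],
    [0.03,0,0.02,0.1,-8],
    [0.03,0,0.04,0.1,-16],
    [0.03,0.005,0.06,0.1,-24],
    [0.03,0.01,0.08,0.1,-32],
    [0.03,0.015,0.1,0.1,-40],
    [0.03,0.019,0.12,0.1,-48],
    [0.03,0.019,0.14,0.1,-56],
    [0.03,0.019,0.16,0.1,-64],
    [0.03,0.019,0.175,0.1,-72],
    [0.03,0.019,0.181,0.1,-80]
  ]
}}

```text
t: 6.0
tool_pos: [0.4893, -0.1198, 0.1303]
tool_rot: [0.706, -0.706, -0.044, 0.044]
force: [-0.2, 0.4, -0.8]
gripper_width: 0.0453
```

{"op": "move_arm", "data": {
  "rows": [
    [0.03,0,0,-0.02,-7],
    [0.03,0,0,-0.045,-7],
    [0.03,0,0,-0.067,-7],
    [0.03,0,0,-0.067,-7],
    [0.03,0,0,-0.067,-7]
  ]
}}

```text
t: 6.5
tool_pos: [0.4894, -0.1211, 0.0635]
tool_rot: [0.707, -0.707, -0.002, 0.003]
force: [0.2, -1.0, -0.5]
gripper_width: 0.0457
```

```bash
python3 - <<'E'
from h import *
s=state();print(s['t'],s['tool_pos'],s['tool_rot'])
b=snap('side','f.png')
for n in('blower','nozzle_tip','seam'):
  for c in('side',):
    print(n,c,[(np.round(x['position'],3).tolist(),round(x['p'],2)) for x in cams.pinpoint(n,c)[:2]])
cv2.imwrite('pics/g.png',cv2.resize(b[130:330,220:440],None,fx=3,fy=3))
E
```

```text
6.5 [ 0.48936584 -0.12113657  0.06350484] [ 0.70727772 -0.70692682 -0.00210224  0.00287729]
blower side [([0.492, -0.099, 0.03], 0.69)]
nozzle_tip side [([0.494, -0.046, 0.057], 0.89), ([0.487, 0.262, 0.057], 0.18)]
seam side [([0.488, 0.261, 0.056], 0.6)]
```

View pics/g.png

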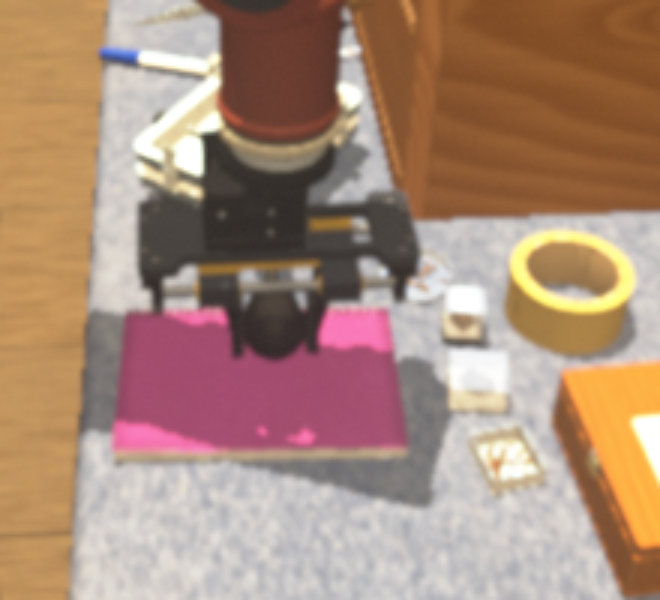

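The view shows the bulb gripped level above the notebook, with nozzle at about (275, 280) px pointing at the ear. The measured tip is about 49 mm from the seam and on axis. I'll hold here.

{"op": "move_arm", "data": {
  "rows": [
    [0.03,0,0,0,0],
    [0.03,0,0,0,0],
    [0.03,0,0,0,0],
    [0.03,0,0,0,0],
    [0.03,0,0,0,0],
    [0.03,0,0,0,0],
    [0.03,0,0,0,0],
    [0.03,0,0,0,0],
    [0.03,0,0,0,0],
    [0.03,0,0,0,0],
    [0.03,0,0,0,0],
    [0.03,0,0,0,0]
  ]
}}

```text
t: 7.9
tool_pos: [0.4897, -0.1213, 0.0635]
tool_rot: [0.707, -0.707, -0.002, 0.002]
force: [-1.0, -0.4, -1.5]
gripper_width: 0.0453
```

{"op": "move_arm", "data": {
  "rows": [
    [0.03,0,0,0.04,0],
    [0.03,0,-0.01,0.07,8],
    [0.03,0,-0.03,0.07,16],
    [0.03,-0.002,-0.05,0.07,24],
    [0.03,-0.005,-0.07,0.07,32],
    [0.03,-0.01,-0.09,0.07,40],
    [0.03,-0.015,-0.11,0.07,48],
    [0.03,-0.019,-0.13,0.07,56],
    [0.03,-0.019,-0.15,0.07,64],
    [0.03,-0.019,-0.17,0.07,72],
    [0.03,-0.019,-0.18,0.07,80],
    [0.03,-0.019,-0.182,0.07,87]
  ]
}}

```text
t: 9.1
tool_pos: [0.4705, -0.3047, 0.1335]
tool_rot: [-0.51, 0.51, 0.49, -0.49]
force: [-0.3, 0.7, 0.2]
gripper_width: 0.0453
```

{"op": "move_arm", "data": {
  "rows": [
    [0.03,0,0,-0.03,0],
    [0.03,0,0,-0.06,0],
    [0.03,0,0,-0.085,0],
    [0.03,0,0,-0.095,0],
    [0.03,0,0,-0.1,0],
    [0.03,0,0,-0.1,0],
    [0.03,0,0,-0.1,0]
  ]
}}

```text
t: 9.8
tool_pos: [0.4715, -0.304, 0.0349]
tool_rot: [-0.51, 0.512, 0.489, -0.488]
force: [0.2, 0.6, -0.5]
gripper_width: 0.0457
```

{"op": "move_arm", "data": {
  "rows": [
    [0.03,0,0,-0.002,0],
    [0.03,0,0,-0.003,0],
    [0.03,0,0,-0.003,0],
    [0.03,0,0,-0.003,0]
  ]
}}

```text
t: 10.2
tool_pos: [0.4709, -0.3034, 0.0309]
tool_rot: [-0.511, 0.511, 0.489, -0.488]
force: [0.3, 1.1, 0.8]
gripper_width: 0.0453
```

{"op": "move_arm", "data": {
  "rows": [
    [0.06,0,0,0,0],
    [0.087,0,0,0,0],
    [0.087,0,0,0,0],
    [0.087,0,0,0,0],
    [0.087,0,0,0,0],
    [0.087,0,0,0,0],
    [0.087,0,0,0.03,0],
    [0.087,0,0,0.06,0],
    [0.087,0,0,0.1,0],
    [0.087,0,0,0.14,0],
    [0.087,0,0,0.14,0]
  ]
}}

```text
t: 11.3
tool_pos: [0.4738, -0.3059, 0.1776]
tool_rot: [-0.507, 0.515, 0.489, -0.488]
force: [1.1, -0.6, -0.4]
gripper_width: 0.0869
```

```bash
python3 - <<'E'
from h import *
s=state();print(s['t'],s['tool_pos'],s['gripper_width'])
b=snap('side','i.png');a=snap('top','j.png')
for n in('blower','nozzle_tip','grip_lug','top_tray','seam','second_tray','far_corner'):
  for c in('side','top'):
    print(n,c,[(np.round(x['position'],3).tolist(),round(x['p'],2)) for x in cams.pinpoint(n,c)[:2]])
cv2.imwrite('pics/k.png',np.hstack([cv2.resize(b[130:350,230:350],None,fx=2.5,fy=2.5),cv2.resize(a[150:270,170:310],(490,550)[::1] if 0 else (490,550))]))
E
```

```text
11.3 [ 0.47383582 -0.30592371  0.17758251] 0.08687449938138513
blower side [([0.447, -0.304, 0.001], 0.91), ([0.639, -0.141, 0.002], 0.72)]
blower top []
nozzle_tip side [([0.394, -0.295, 0.022], 0.8)]
nozzle_tip top []
grip_lug side []
grip_lug top [([0.492, 0.018, 0.07], 0.57)]
top_tray side []
top_tray top [([0.488, 0.15, 0.04], 0.62)]
seam side []
seam top [([0.489, 0.003, 0.051], 0.9)]
second_tray side []
second_tray top [([0.641, -0.148, 0.003], 0.51)]
far_corner side []
far_corner top [([0.486, 0.259, 0.055], 0.65)]
```

View pics/k.png

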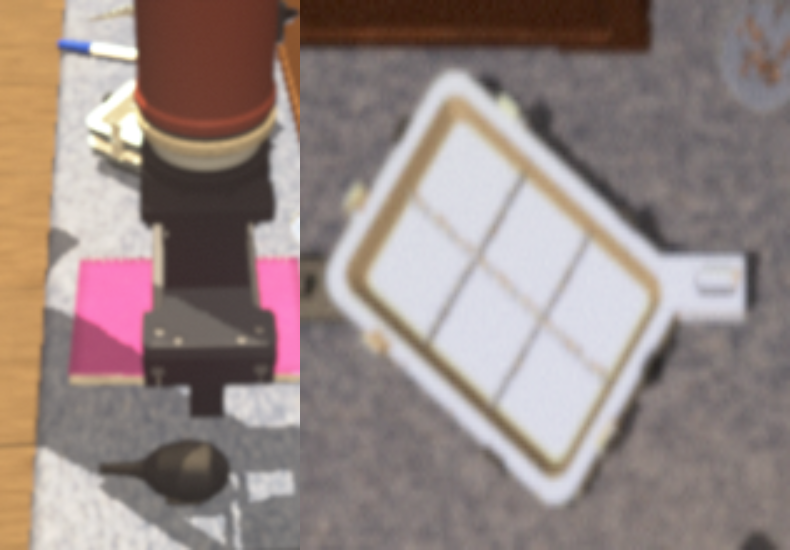

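The blower lies let go on bare worktop (side view, about (165, 470) px of the crop). The tray is untouched, and its lug is at about (717, 279) in the right-hand crop. I'll refine the lug position from that pixel.

```bash
cat >> h.py <<'E'
def ray(c,u,v,z):
    k=cams.get_calibration(c);f=200/np.tan(np.radians(k['vertical_fov']/2))
    p=cv2.undistortPoints(np.array([[[u,v]]],float),np.array([[f,0,k['cx']],[0,f,k['cy']],[0,0,1]]),np.array([k['k1'],0,0,0.]))[0,0]
    T=k['cam_to_world'];d=T[:3,:3]@[*p,1];o=T[:3,3];return o+d*(z-o[2])/d[2]
E
python3 - <<'E'
from h import *
a=cv2.imread('pics/j.png')
print(ray('top',289.1-.5,210.9-.5,.074), 'ear end corners',ray('top',170+446/3.5-.5,150+255/4.583-.5,.060),ray('top',170+446/3.5-.5,150+320/4.583-.5,.060))
print('side lug', ray('side',307.5,203,.073))
b=cv2.imread('pics/b.png')
cv2.imwrite('pics/l.png',np.hstack([cv2.resize(b[170:230,270:340],None,fx=6,fy=6,interpolation=cv2.INTER_CUBIC),cv2.resize(a[190:230,270:310],None,fx=9,fy=9,interpolation=cv2.INTER_CUBIC)]))
E
```

```text
[0.49121366 0.01749255 0.074     ] ear end corners [ 5.05069109e-01 -7.83426197e-05  6.00000000e-02] [ 0.47375681 -0.00047595  0.06      ]
side lug [ 0.48940969 -0.01232846  0.073     ]
```

View pics/l.png

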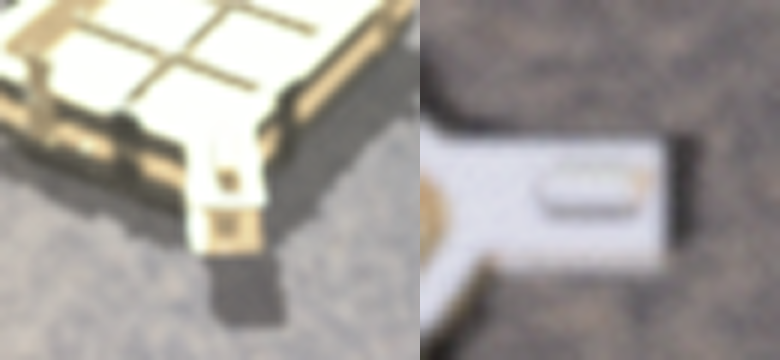

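{"op": "move_arm", "data": {
  "rows": [
    [0.087,0,0.02,0,-8],
    [0.087,0,0.05,0,-16],
    [0.087,0,0.08,0,-24],
    [0.087,0.005,0.11,0,-32],
    [0.087,0.01,0.14,0,-40],
    [0.087,0.015,0.17,0,-48],
    [0.087,0.019,0.2,0,-56],
    [0.087,0.019,0.23,0,-64],
    [0.087,0.019,0.26,0,-72],
    [0.087,0.019,0.29,0,-80],
    [0.087,0.019,0.31,0,-86.6],
    [0.087,0.0195,0.3205,0,-86.6]
  ]
}}

```text
t: 13.3
tool_pos: [0.4901, 0.0188, 0.1707]
tool_rot: [0.707, -0.707, -0.005, 0.005]
force: [-1.0, -0.3, 0.5]
gripper_width: 0.0867
```

{"op": "move_arm", "data": {
  "rows": [
    [0.05,0,0,-0.02,0],
    [0.04,0,0,-0.04,0],
    [0.04,0,0,-0.04,0],
    [0.04,0,0,-0.04,0],
    [0.04,0,0,-0.04,0]
  ]
}}

```text
t: 13.8
tool_pos: [0.491, 0.0168, 0.1317]
tool_rot: [-0.707, 0.707, 0.006, -0.005]
force: [0.7, -0.5, 0.4]
gripper_width: 0.0549
```

```bash
python3 - <<'E'
from h import *
s=state();print(s['t'],s['tool_pos'],s['tool_rot'],s['gripper_width'],s['force'])
b=snap('side','m.png');a=snap('top','n.png')
cv2.imwrite('pics/o.png',np.hstack([cv2.resize(b[130:230,250:350],None,fx=4,fy=4),cv2.resize(a[160:260,230:330],None,fx=4,fy=4)]))
E
```

```text
13.8 [0.49099899 0.01681057 0.1316905 ] [-0.70698129  0.70719386  0.00576262 -0.00459226] 0.054854987716072265 [ 0.7338969 -0.4651877  0.4433788]
```

View pics/o.png

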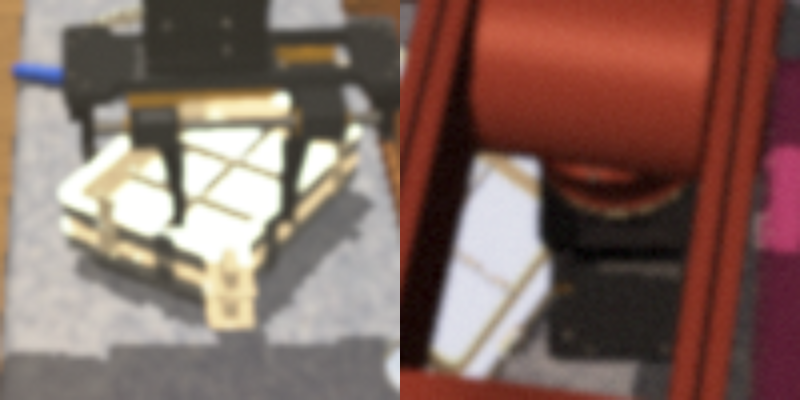

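In the side crop the fingertips (180 and 290 px) straddle the lug (about 232 px) centrally. I'll descend and close gently.

{"op": "move_arm", "data": {
  "rows": [
    [0.04,0,0,-0.02,0],
    [0.04,0,0,-0.035,0],
    [0.04,0,0,-0.042,0],
    [0.04,0,0,-0.042,0],
    [0.004,0,0,-0.042,0],
    [0.004,0,0,-0.042,0],
    [0.004,0,0,-0.042,0],
    [0.004,0,0,-0.042,0],
    [0.004,0,0,-0.042,0],
    [0.004,0,0,-0.042,0]
  ],
  "newtons": 14
}}

```text
t: 14.9
tool_pos: [0.4904, 0.0172, 0.0888]
tool_rot: [-0.707, 0.707, 0.005, -0.005]
force: [-0.1, -0.9, 1.8]
gripper_width: 0.0097
```

{"op": "move_arm", "data": {
  "rows": [
    [0.004,0,0,0.0015,0],
    [0.004,0,0,0.003,0],
    [0.004,0,0,0.0045,0],
    [0.004,0,0.0005,0.006,0],
    [0.004,0,0.0005,0.006,0]
  ]
}}

```text
t: 15.4
tool_pos: [0.4896, 0.0181, 0.0942]
tool_rot: [0.707, -0.707, -0.005, 0.005]
force: [-1.0, 2.6, -4.7]
gripper_width: 0.0095
```

{"op": "move_arm", "data": {
  "rows": [
    [0.004,0,0,0.0015,0],
    [0.004,0,0,0.003,0],
    [0.004,0,0,0.0045,0],
    [0.004,0,0.0005,0.006,0],
    [0.004,0,0.0005,0.008,0],
    [0.004,0,0.0005,0.008,0]
  ]
}}

```text
t: 16.0
tool_pos: [0.4908, 0.0179, 0.1033]
tool_rot: [-0.707, 0.707, 0.006, -0.004]
force: [1.3, -1.5, -0.7]
gripper_width: 0.01
```

```bash
python3 - <<'E'
from h import *
s=state();print(s['t'],s['tool_pos'],s['gripper_width'],s['force'],s['moment'])
b=snap('side','p.png')
for n in ['grip_lug','far_corner','top_tray','second_tray','seam']:
    print(n,[(np.round(x['position'],3).tolist(),round(x['p'],2)) for x in cams.pinpoint(n,'side')[:2]])
cv2.imwrite('pics/q.png',cv2.resize(b[130:230,240:360],None,fx=6,fy=6))
E
```

```text
16.0 [0.49084548 0.01791027 0.1032965 ] 0.01001257979480589 [ 1.29095446 -1.51002495 -0.71412651] [-0.34242046 -0.12330586 -0.00972741]
grip_lug [([0.49, 0.018, 0.082], 0.9), ([0.446, -0.3, 0.002], 0.32)]
far_corner []
top_tray [([0.487, 0.152, 0.041], 0.82), ([0.642, -0.214, 0.001], 0.63)]
second_tray [([0.485, 0.15, 0.027], 0.53), ([0.476, -0.122, 0.001], 0.38)]
seam [([0.49, 0.001, 0.072], 0.89)]
```

View pics/q.png

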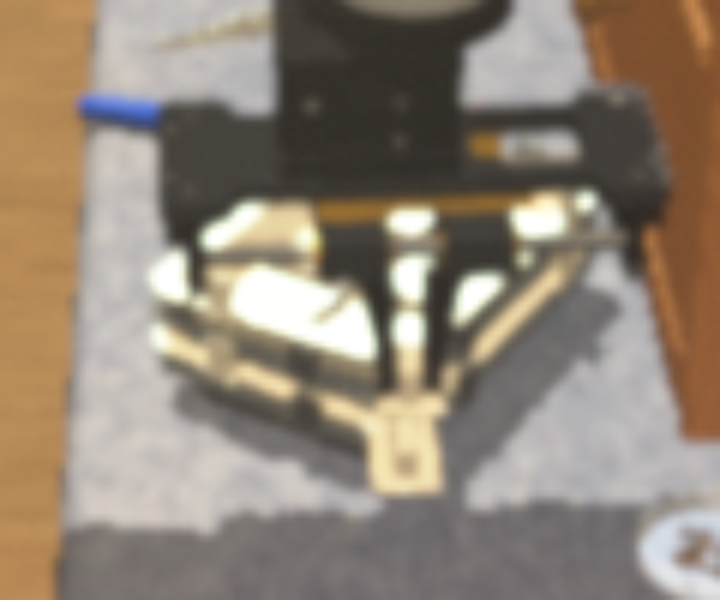

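The view shows the tray's ear raised over the grey tray's corner: the lug is up about 14 mm and the tray centre about 5 mm, so it is pivoting about the far corner. I'll continue the peel.

{"op": "move_arm", "data": {
  "rows": [
    [0.004,0,0,0.002,0],
    [0.004,0,0.0005,0.004,0],
    [0.004,0,0.0005,0.006,0],
    [0.004,0,0.001,0.008,0],
    [0.004,0,0.001,0.01,0],
    [0.004,0,0.0015,0.012,0],
    [0.004,0,0.0015,0.014,0],
    [0.004,0,0.002,0.016,0],
    [0.004,0,0.002,0.016,0],
    [0.004,0,0.002,0.016,0]
  ]
}}

```text
t: 17.3
tool_pos: [0.4901, 0.0202, 0.1186]
tool_rot: [-0.707, 0.707, 0.005, -0.005]
force: [-0.1, -0.4, -0.5]
gripper_width: 0.0097
```

```bash
python3 - <<'E'
from h import *
s=state();print(s['t'],s['tool_pos'],s['gripper_width'],s['force'],s['moment'])
b=snap('side','s.png')
for c in('side','top'):
  if c=='top': snap('top','t.png')
  for n in ['grip_lug','far_corner','top_tray','second_tray','seam']:
    print(c,n,[(np.round(x['position'],3).tolist(),round(x['p'],2)) for x in cams.pinpoint(n,c)[:2]])
E
```

```text
17.3 [0.4901403  0.02022471 0.11858617] 0.009744985982868335 [-0.05863963 -0.37782617 -0.45763403] [-0.23749253  0.146928    0.0690365 ]
side grip_lug [([0.49, 0.019, 0.097], 0.58), ([0.644, -0.214, 0.004], 0.55)]
side far_corner [([0.482, 0.26, 0.05], 0.8)]
side top_tray [([0.485, 0.15, 0.049], 0.64), ([0.476, -0.123, -0.0], 0.47)]
side second_tray [([0.483, 0.154, 0.024], 0.79)]
side seam [([0.49, 0.004, 0.088], 0.84)]
top grip_lug []
top far_corner [([0.483, 0.259, 0.05], 0.82)]
top top_tray [([0.49, 0.146, 0.049], 0.87)]
top second_tray [([0.478, -0.121, -0.0], 0.18)]
top seam []
```

The far corner is still down (z ≈ 0.05) and the lug is up 30 mm, so the tilt is about 0.12 rad and the clips are loose. I'll grip firmly and lift off.

{"op": "move_arm", "data": {
  "rows": [
    [0.004,0,0,0,0],
    [0.004,0,0,0,0],
    [0.004,0,0,0,0],
    [0.004,0,0,0.003,0],
    [0.004,0,0,0.006,0],
    [0.004,0,0,0.01,0],
    [0.004,0,0,0.015,0],
    [0.004,0,0,0.022,0],
    [0.004,0,0,0.03,0],
    [0.004,0,0,0.04,0],
    [0.004,0,0,0.05,0],
    [0.004,0,0,0.05,0]
  ],
  "newtons": 58
}}

```text
t: 19.1
tool_pos: [0.4915, 0.0201, 0.1708]
tool_rot: [-0.707, 0.707, 0.006, -0.004]
force: [-0.1, -0.4, -0.6]
gripper_width: 0.0098
```

```bash
python3 - <<'E'
from h import *
s=state();print(s['t'],s['tool_pos'],s['gripper_width'],s['force'],s['moment'])
b=snap('side','u.png')
for c in('side','top'):
  if c=='top': snap('top','v.png')
  for n in ['grip_lug','far_corner','top_tray','second_tray','seam']:
    print(c,n,[(np.round(x['position'],3).tolist(),round(x['p'],2)) for x in cams.pinpoint(n,c)[:2]])
cv2.imwrite('pics/w.png',cv2.resize(b[100:230,220:380],None,fx=4.5,fy=4.5))
E
```

```text
19.1 [0.49149364 0.02012486 0.17077359] 0.009804580286578771 [-0.06847249 -0.36310089 -0.64806479] [-0.21593896  0.04148597  0.0126681 ]
side grip_lug [([0.491, 0.02, 0.148], 0.55)]
side far_corner [([0.487, 0.262, 0.102], 0.77), ([0.486, 0.152, 0.024], 0.39)]
side top_tray [([0.487, 0.15, 0.1], 0.88)]
side second_tray [([0.484, 0.15, 0.025], 0.88)]
side seam [([0.493, 0.006, 0.138], 0.63)]
top grip_lug []
top far_corner [([0.483, 0.262, 0.097], 0.64)]
top top_tray [([0.491, 0.145, 0.094], 0.96)]
top second_tray []
top seam [([0.477, -0.124, -0.002], 0.66)]
```

View pics/w.png

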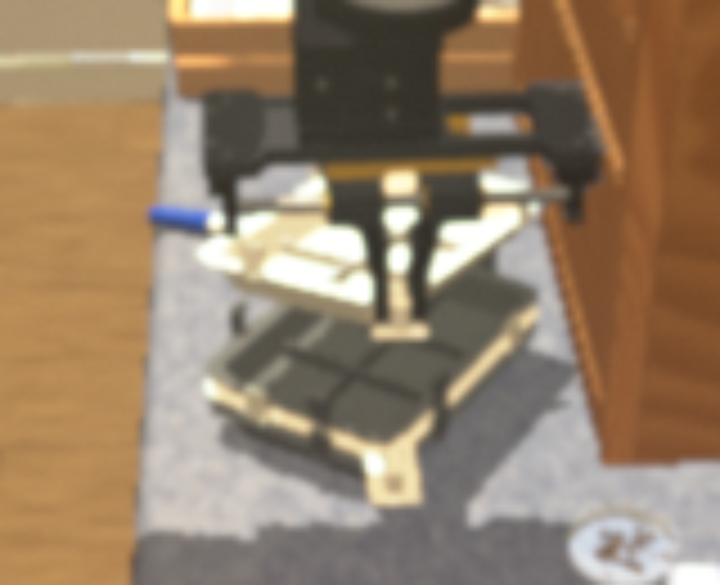

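The white tray is clear and the grey tray is still seated in the stack. The tilt is about 0.14 rad. I'll carry it smoothly over the notebook.

{"op": "move_arm", "data": {
  "rows": [
    [0.004,0,0,0.01,0],
    [0.004,0,-0.005,0.025,0],
    [0.004,0,-0.015,0.04,0],
    [0.004,-0.001,-0.03,0.055,0],
    [0.004,-0.002,-0.05,0.065,0],
    [0.004,-0.003,-0.072,0.072,0],
    [0.004,-0.004,-0.095,0.075,0],
    [0.004,-0.005,-0.12,0.075,0],
    [0.004,-0.006,-0.145,0.075,0],
    [0.004,-0.007,-0.17,0.075,0],
    [0.004,-0.008,-0.192,0.075,0],
    [0.004,-0.009,-0.21,0.075,0]
  ]
}}

```text
t: 20.9
tool_pos: [0.4812, -0.1912, 0.2445]
tool_rot: [-0.707, 0.707, 0.005, -0.004]
force: [1.0, 0.4, -0.4]
gripper_width: 0.0095
```

{"op": "move_arm", "data": {
  "rows": [
    [0.004,0,-0.018,0,0],
    [0.004,-0.001,-0.034,0,0],
    [0.004,-0.001,-0.047,0,0],
    [0.004,-0.001,-0.056,0,0],
    [0.004,-0.001,-0.06,0,0],
    [0.004,-0.001,-0.06,0,0],
    [0.004,-0.001,-0.06,0,0],
    [0.004,-0.001,-0.06,0,0],
    [0.004,-0.001,-0.06,0,0]
  ]
}}

```text
t: 21.8
tool_pos: [0.4803, -0.2493, 0.2436]
tool_rot: [0.707, -0.707, -0.005, 0.005]
force: [-0.3, -0.2, -0.1]
gripper_width: 0.0094
```

```bash
python3 - <<'E'
from h import *
s=state();print(s['t'],s['tool_pos'],s['gripper_width'],s['force'],np.abs(s['qvel']).max())
b=snap('side','x.png')
for c in('side','top'):
  if c=='top': a=snap('top','y.png')
  for n in ['grip_lug','far_corner','top_tray','second_tray','notebook','blower']:
    print(c,n,[(np.round(x['position'],3).tolist(),round(x['p'],2)) for x in cams.pinpoint(n,c)[:2]])
cv2.imwrite('pics/z.png',cv2.resize(b[90:350,220:470],None,fx=2.2,fy=2.2))
E
```

```text
21.8 [ 0.48027722 -0.24926894  0.24358942] 0.009408179166872425 [-0.34571553 -0.18185693 -0.0852775 ] 0.0013671052431886153
side grip_lug [([0.479, -0.248, 0.222], 0.72)]
side far_corner []
side top_tray [([0.479, -0.118, 0.171], 0.77)]
side second_tray [([0.477, -0.25, 0.221], 0.38)]
side notebook [([0.477, -0.123, -0.001], 0.84)]
side blower [([0.444, -0.302, 0.002], 0.9), ([0.394, -0.298, 0.025], 0.67)]
top grip_lug []
top far_corner [([0.475, -0.006, 0.173], 0.64)]
top top_tray [([0.48, -0.124, 0.172], 0.81), ([0.618, -0.009, -0.001], 0.73)]
top second_tray [([0.49, 0.152, 0.024], 0.71)]
top notebook []
top blower [([0.448, -0.299, -0.004], 0.43)]
```

View pics/z.png

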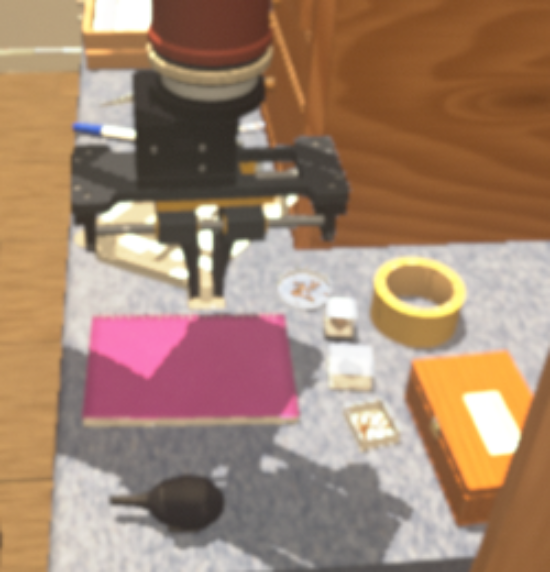

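The view shows the tray held over the purple notebook, with the blower alone on the worktop and the specimens in place. The centre offset is about 2 mm, the underside is at z ≈ 0.17, the tilt is about 0.14–0.16 rad, and everything is at rest. I'm handing in.

```bash
python3 -c "
from h import *
print(hand_in())"
```

```text
the job is handed in; nothing more can be done
None
```

The job is done and handed in at about 22 s of the 70 s. `hand_in` reports no verdict, so the figures below come from my own last checks.

- **Blowing:** I held the blower still for about 1.2 s, with its nozzle tip about 49 mm from the gap under the ear and on axis. I then laid it back on bare worktop, let it go, and confirmed in the side view that it lies there.
- **Peeling:** I took the tray by its lug with a light grip and lifted that corner about 30 mm. The far corner stayed down while the clips let go. I then gripped at 58 N and lifted the tray off.
- **At the end:** the tray is held by its lug at rest, centred within about 5 mm over the notebook, with its underside about 0.17 m above the worktop.
- **Left in place:** the grey tray is still seated, and the notebook and specimens look where they were.

**Not perfectly level:** the tray keeps the tilt from the peel, lug end up. The camera positions give about 0.14–0.16 rad, while the lift distance alone gives about 0.12. Both are inside the 0.22 limit. I did not level it further, because that meant pressing the tray against something.

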